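# Unfold the stand's hook and snap the brush pail onto it

## Task

Swing the folded hook on the stand fully out to its stop. Then hang the little brush pail on it: bring the hook's arm under the pail's cross bar and press the bar gently down past the spring plunger to the bottom of the slot, so that the plunger springs back over it, and leave the pail hanging still. Never press on the stand or hook with more than 25 N, and do not knock the other things about.

Things in the scene. Friction and masses are not known exactly. Their poses are not given: they have to be found in the camera images.
- stand: Fixed stand: dark base 110x110x14 mm, wooden post 46 mm wide (y), 18 mm thick (x), top at z=225 mm. Origin: centre of the base's underside; its -x is the front. A dark carriage (60 mm wide in y, 44 mm tall, front at x=-21 mm) clamped round the post carries the hook. It may be clamped up to 9 mm above or below the nominal height; this is NOT measured, so feel (or look) for the true height.
- hook (a joint): Steel hook arm, rad: 0 = folded across the carriage, pointing to the stand's -y; 1.571 = fully out at its hard stop (past 1.47 counts), pointing to the stand's -x; it opens clockwise seen from above. 84 mm long from the hinge axis, 12 mm thick; folded, its outer 39 mm stand free of the carriage, with room behind for a finger. Stiff hinge, 0.3 Nm (4-5 N near the tip); stays where left.
- hinge (a point): Point on the hook's vertical hinge axis at stand (-34, 15, 165) mm, fixed to the stand (its axes), at the NOMINAL height of the slot floor. Nominal heights of the arm: underside z=157, slot floor 165, tops of the humps beside the slot 186 mm. The slot, open upward, crosses the arm 60 mm from the axis: 10.5 mm wide, 21 mm deep, mouth rounded at 7 mm radius. Nothing but the base is below the arm.
- plunger (a joint): Brass spring plunger in the slot's outer wall, m: 0 = sprung out, leaving 3.5 mm of the slot open, 12 mm above its floor; at most 0.006. The cross bar must push it back 3.5 mm to pass (about 4 to 8 N downward in all; the pail's weight alone does not do it); past its middle it drives the bar on down and springs back to 0 above it.
- seat (a point): Point fixed to the stand (its axes), at stand (-94, 15, 168.5) mm: centre of the pail's cross bar when it lies in the slot of the fully opened hook, at the NOMINAL height (true height up to 9 mm above or below).
- pail_grip (a point): Centre of the wooden grip on top of the loose pail: 20 mm (pail x) by 44 mm (pail y) by 22 mm tall. It is 163 mm above the pail's underside and 45 mm above the cross bar. Axes are the pail's.
- pail_bar (a point): Centre of the pail's cross bar: 7 mm round wire along pail y between two upright 7 mm wires (26 mm clear between them), 118 mm above the underside. The hook's arm goes under the bar, along pail x from either side, through the opening between the rim (50 mm up) and the bar. Above the bar 30 mm are free up to the grip. Axes are the pail's.
- pail: Small metal brush pail, 56 mm across, 50 mm tall, with a rigid wire hanger up to a wooden grip; 174 mm tall in all, 0.14 to 0.26 kg, standing upright. Origin: centre of its underside. It is the same either way round.
- tube: Bystander: half-used white paint tube lying flat, 33x117x21 mm. Origin: centre of its underside. Leave it where it is (within 30 mm).
- jar: Bystander: small glass pigment jar with cork stopper, 46 mm across, 71 mm tall. Origin: centre of its underside. Leave it where it is (within 30 mm).
- block: Bystander: wooden sanding block, 48x76x27 mm. Origin: centre of its underside. Leave it where it is (within 30 mm).
- dropper: Bystander: dropper bottle, 33 mm across, 102 mm tall. Origin: centre of its underside. Leave it where it is (within 30 mm).
- tape: Bystander: roll of masking tape lying flat, 104 mm across, 25 mm tall. Origin: centre of its underside. Leave it where it is (within 30 mm).
- rinse: Bystander: glass jar with dark lid, 70 mm across, 86 mm tall. Origin: centre of its underside. Leave it where it is (within 30 mm).

How it is judged:
By the outcome, as a careful person would: the job done as asked, in the order asked, and still so for the second after the job is handed in, with the robot touching nothing.
It also fails if it takes over 70 s, if anything falls off the work surface, if the arm or the gripper's body presses on something with over 40 N, if the wrist force passes 120 N, or if a joint passes its speed limit or range.

## Robot

A 6-joint arm with a two-finger parallel gripper is mounted at the origin on the work surface; the furniture and walls round the work are solid. World frame = base frame: x ahead of the robot, y to its left, z up, the work surface at z = 0. Lengths are in m, angles in rad, forces in N, time in s.
With the tool pointing down it reaches from about 0.25 to 0.775 m from the base axis. Payload 4 kg.
Tool frame: the origin (TCP) lies at the very end of the fingers, on their centre line; the grasp point (between the pads) lies 19 mm behind it (manip.grip_depth is the distance from the TCP to the grasp point, in m); z points along the fingers, y is the line along which they close (so a half turn about z gives the same grasp; the last joint's range is limited). The gripper opens to 85 mm and grips with 20 to 120 N. Pads are 22 mm wide; open, the fingers measure 114 mm over their backs; the gripper's body (76 mm by 85 mm) begins 54 mm behind the grasp point. The pads swing forward as they close: fully open they stand 13 mm farther back than shut.
Start: joints at [-1.411, 0.087, 1.371, -0, 1.684, -0.103], TCP at [0.143, -0.531, 0.21] pointing down, gripper open.
Joint ranges: [-3.1, 3.1], [-0.76, 2.03], [0.27, 2.55], [-1.08, 4.22], [0.17, 2.65], [-2.57, 2.57]. Speed limits (rad/s): [2.79, 2.79, 3.14, 3.14, 3.14, 3.14].

## Interface

Orientations are given as a unit quaternion [w, x, y, z].
In Python, from cell import telemetry, get_image, calibration, job, manip gives the robot as it stands.
- The arm moves only by the shell command python3 -m crank 'ROWS' [OPENING]. ROWS is JSON, a list of rows, each an object with "dp": the shift along the tool's x, y, z in m, a list of three; "dr": the turn, a rotation vector about the tool's x, y, z in rad, a list of three. In form: [{"dp": [tx, ty, tz], "dr": [rx, ry, rz]}, ...]. A call has 1 to 5 rows; each row shifts and turns the commanded pose from where the row before left it, along the tool's axes as they then stand; what a row does not reach is not made up. A row lasts 1/10 s, in which the tool goes at most 50 mm and 8.59 degrees, less where a joint would pass 70% of its speed; a pose out of reach is approached as far as the arm can. A call is refused whole if a number of a shift passes 0.05 or a number of a turn 0.15, either way. A call with a gripper value outside its range is refused whole. OPENING is the opening, from 0 (shut) to 1 (fully open), set as the call begins (- or left out, the last holds). The fingers move at their own pace and stop on an object; the grip force is fixed at half the most. Time passes only in rows, so rows that do not move let the fingers close. It gives the time, the measured TCP pose, the force, the opening and the grip force at its end, in the units of the state.
- telemetry.get_state(): the state, without advancing time (a new reading comes with each control period).
- get_image(name): name is "scene" or "top"; returns the picture (420x560x3 uint8, red, green, blue); there is no depth.
- calibration(name): a dict with "fx", "fy", "cx", "cy" (pixels), "origin" and "rotation" of the camera in the world. Camera axes: x right, y down, z forward; pixel columns grow to the right and rows downward; lengths in m; the calibration is good to about 2 mm. A picture is of the moment at which its call begins. calibration takes no time and is no camera call.
- job.close_job(): hands the job in; it is judged then, once.
The state is a dict: "time_s": time; "joint_pos": joint angles; "joint_vel": joint speeds; "effort": joint torques, N m; "tcp_pos": TCP position; "tcp_rot": TCP orientation; "wrist_force": force on the tool from outside, world axes, zero at the start; "ft_torque": the same for the moment, N m; "opening": opening from 0.0 (shut) to 1.0 (fully open); "grip_force": force on a finger pad.
Only numpy, scipy, OpenCV 4.12 (cv2) and the standard library are available. Lean on these libraries where they do the work, as an engineer would, in place of code of your own. Each camera call takes 0.05 s, during which the arm holds its last target. There are 200 camera calls.

## Working session

There is one attempt and no reset: what is moved stays moved. The work goes in short steps, Python scripts to look and compute and a shell command to move; the robot and the scene stay as the last step left them, time stands still between calls to the robot, and variables do not carry over. Pictures are saved under pics/ and viewed, at most 10 in all, crops included, and the job is handed in when it is done.

```bash
ls; mkdir -p pics
python3 - <<'E'
from cell import telemetry,get_image,calibration
import cv2
for n in("scene","top"):
    im=get_image(n);cv2.imwrite(f"pics/{n}0.png",im[:,:,::-1]);print(calibration(n))
print(telemetry.get_state())
E
```

```text
pics
{'fx': 531.7034093952491, 'fy': 531.7034093952491, 'cx': 282.44400110335033, 'cy': 207.03756270343283, 'origin': array([-0.61869343,  0.08717012,  0.91037093]), 'rotation': array([ 0.32222102, -0.60802897,  0.64053841, -0.3408591 ])}
{'fx': 494.8900724730547, 'fy': 494.8900724730547, 'cx': 281.03717526244134, 'cy': 211.92390986148652, 'origin': array([0.39939713, 0.03636175, 1.14527698]), 'rotation': array([-0.03806102,  0.71401913, -0.69761615,  0.04538447])}
{'time_s': 0.1, 'joint_pos': array([-1.41105811e+00,  8.79228680e-02,  1.37212175e+00, -4.57399229e-05,
        1.68359605e+00, -1.03124835e-01]), 'joint_vel': array([ 0.00037327, -0.00291502, -0.00328904,  0.0003725 , -0.00208541,
       -0.00070063]), 'effort': array([ 2.25637887e-03, -3.53015935e+01, -3.14218354e+01, -1.14489130e-04,
        7.94137479e-03, -7.73927184e-06]), 'tcp_pos': array([ 0.14280361, -0.53062641,  0.20882393]), 'tcp_rot': array([-1.02295338e-03,  9.91375118e-01,  1.31050857e-01, -5.17005132e-05]), 'wrist_force': array([-1.10758219,  0.30685604, -0.33796055]), 'ft_torque': array([-0.00107671,  0.01375912, -0.00113002]), 'grip_force': 0.0, 'opening': 1.0001889527326144}
```

View pics/scene0.png

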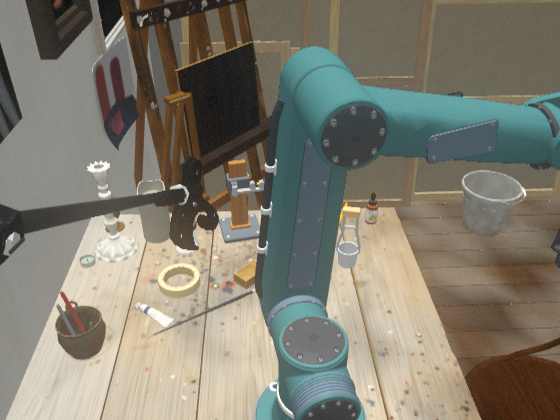

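View pics/top0.png

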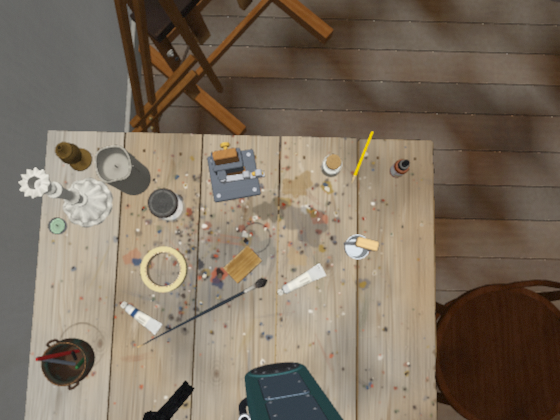

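Scene: the stand is at about (240,205) and the pail at (348,245). Top: the stand is at (235,175) with the hook pointing right, and the pail at (360,246) with its grip at (367,243). I'll zoom in on both.

```bash
cat > h.py <<'E'
import numpy as np,cv2
from scipy.spatial.transform import Rotation as R
from cell import telemetry,get_image,calibration,manip
def cam(n):
    c=calibration(n);q=c['rotation'];return c,R.from_quat([q[1],q[2],q[3],q[0]]).as_matrix()
def ray(n,u,v,z):
    c,M=cam(n);d=M@np.array([(u-c['cx'])/c['fx'],(v-c['cy'])/c['fy'],1]);o=np.array(c['origin']);return o+d*(z-o[2])/d[2]
def proj(n,p):
    c,M=cam(n);q=M.T@(np.array(p)-c['origin']);return np.array([c['cx']+c['fx']*q[0]/q[2],c['cy']+c['fy']*q[1]/q[2]])
def tcp():
    s=telemetry.get_state();q=s['tcp_rot'];return s,np.array(s['tcp_pos']),R.from_quat([q[1],q[2],q[3],q[0]]).as_matrix()
def crop(n,u,v,w,h,k):
    im=get_image(n)[:,:,::-1];return cv2.resize(im[v:v+h,u:u+w],None,fx=k,fy=k,interpolation=cv2.INTER_CUBIC)
E
python3 - <<'E'
from h import *
a=crop("top",200,138,66,75,6);b=crop("top",335,215,66,75,6)
c=crop("scene",210,150,66,100,6)[:,:];d=crop("scene",325,190,66,80,6)
cv2.imwrite("pics/a.png",np.hstack([a,b]))
cv2.imwrite("pics/c.png",np.hstack([c,cv2.copyMakeBorder(d,0,120,0,0,0)]))
E
```

```text
(no output)
```

View pics/a.png

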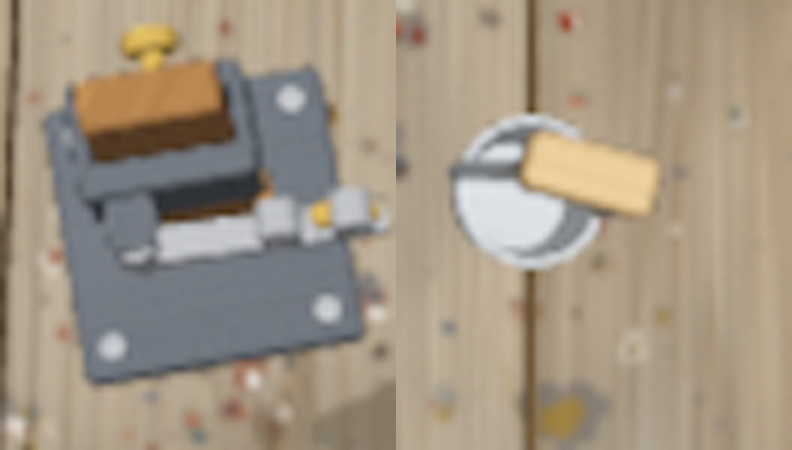

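View pics/c.png

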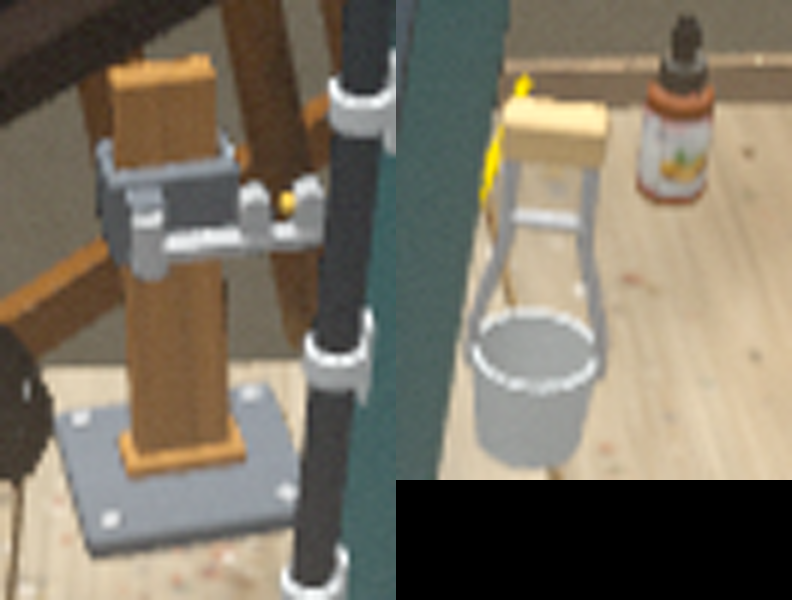

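Crops: the base corners, post top, hump and grip corners are all clear, so I'll compute positions from them.

Run:
```python
from h import *
from scipy.optimize import least_squares
np.set_printoptions(precision=4,suppress=True)
T=lambda u,v:(200+(u+.5)/6-.5,138+(v+.5)/6-.5); P=lambda u,v:(335+(u-396+.5)/6-.5,215+(v+.5)/6-.5)
S=lambda u,v:(210+(u+.5)/6-.5,150+(v+.5)/6-.5); SP=lambda u,v:(325+(u-396+.5)/6-.5,190+(v+.5)/6-.5)
b=np.array([ray("top",*T(*c),.014) for c in[(45,118),(312,68),(362,338),(92,382)]]);print(b[:,:2],'\ncentre',b[:,:2].mean(0))
bs=np.array([ray("scene",*S(*c),.014) for c in[(58,415),(270,385),(300,522),(92,545)]]);print(bs[:,:2])
f=b[2]-b[3];print('stand -y yaw: ',np.arctan2(f[0],-f[1]), 'left',np.arctan2(*(b[0]-b[3])[1::-1]))
p=np.array([ray("top",*T(*c),.225) for c in[(77,85),(218,63),(222,122),(90,137)]]);print('post',p[:,:2],p[:,:2].mean(0))
g=np.array([ray("top",*P(*c),.174) for c in[(532,130),(660,155),(650,215),(522,182)]]);print('grip',g[:,:2],g[:,:2].mean(0));f=g[1]-g[0]+g[2]-g[3];print(np.linalg.norm(f)/2,np.arctan2(f[1],f[0]))
r=ray("top",*P(527,192),.05);print('rim',r)
gs=np.array([ray("scene",*SP(*c),.174) for c in[(510,97),(606,103),(604,138),(505,130)]]);print('gripscene',gs[:,:2].mean(0))
def tri(a,c):
    s=least_squares(lambda x:np.r_[proj("top",x)-T(*a),proj("scene",x)-S(*c)],[.55,.1,.17]);print('tri',s.x,s.cost)
tri((258,197),(242,190)) # inner hump
tri((300,212),(270,190))
tri((352,190),(308,180))
tri((84,195),(103,180)) # carriage TL
tri((258,168),(240,178)) # carriage TR front
```

```text
[[0.6578 0.2012]
 [0.6802 0.0983]
 [0.5745 0.0759]
 [0.5548 0.179 ]] 
centre [0.6168 0.1386]
[[0.654  0.2026]
 [0.6744 0.0995]
 [0.5622 0.0867]
 [0.5496 0.1823]]
stand -y yaw:  0.18786826809348203 left 0.21208005370897345
post [[0.6205 0.1608]
 [0.6287 0.1165]
 [0.6097 0.1146]
 [0.6038 0.156 ]] [0.6157 0.137 ]
grip [[ 0.4701 -0.1235]
 [ 0.4629 -0.1656]
 [ 0.4432 -0.1623]
 [ 0.453  -0.1203]] [ 0.4573 -0.1429]
0.04289078013426475 -1.7708188353758512
rim [ 0.4562 -0.1422  0.05  ]
gripscene [ 0.4518 -0.1405]
tri [0.5963 0.1069 0.1737] 0.20103408387922558
tri [0.5911 0.0933 0.1764] 0.6998317265948357
tri [0.599  0.0763 0.1764] 0.7131212417546179
tri [0.594  0.1652 0.1817] 1.8800397940433256
tri [0.6061 0.1074 0.174 ] 0.3224650939603624
```

```bash
python3 -m crank '[{"dp":[0,0,-0.045],"dr":[0,0,0.063]},{"dp":[0,0,-0.045],"dr":[0,0,0]},{"dp":[0.0365,-0.031,0],"dr":[0,0,0]},{"dp":[0.0365,-0.031,0],"dr":[0,0,0]},{"dp":[0.0365,-0.031,0],"dr":[0,0,0]}]' 0
for i in 1 2; do python3 -m crank '[{"dp":[0.0365,-0.031,0],"dr":[0,0,0]},{"dp":[0.0365,-0.031,0],"dr":[0,0,0]},{"dp":[0.0365,-0.031,0],"dr":[0,0,0]},{"dp":[0.0365,-0.031,0],"dr":[0,0,0]},{"dp":[0.0365,-0.031,0],"dr":[0,0,0]}]'; done
cat >> h.py <<'E'
C=np.array([.6165,.138]);PSI=.20
def st():
    s,p,M=tcp();c,n=np.cos(PSI),np.sin(PSI);d=p[:2]-C
    print('t',s['time_s'],'stand mm',np.round(1e3*np.array([c*d[0]+n*d[1],-n*d[0]+c*d[1],p[2]]),1),'phi',round(np.arctan2(M[1,0],M[0,0]),3),'zdir',M[:,2].round(3),'F',np.round(s['wrist_force'],1),'open',round(s['opening'],3),'grip',round(s['grip_force'],1))
E
python3 -c "
from h import *
st()"
```

```text
time_s: 0.8
tcp_pos: [0.2324, -0.4173, 0.3003]
tcp_rot: [0.0, 0.995, 0.099, 0.0]
wrist_force: [1.6, -0.9, -0.3]
opening: 0.141
grip_force: 0.0
time_s: 1.3
tcp_pos: [0.3807, -0.2284, 0.3001]
tcp_rot: [0.0, 0.995, 0.1, 0.0]
wrist_force: [0.6, -0.6, -0.1]
opening: 0.0
grip_force: 0.0
time_s: 1.8
tcp_pos: [0.5288, -0.0401, 0.3]
tcp_rot: [0.0, 0.995, 0.1, 0.0]
wrist_force: [1.0, 0.1, 0.1]
opening: 0.0
grip_force: 0.0
t 1.8 stand mm [-121.3 -157.1  300. ] phi 0.2 zdir [ 0. -0. -1.] F [1.  0.1 0.1] open 0.0 grip 0.0
```

```bash
python3 -m crank '[{"dp":[0.0373,-0.0297,0],"dr":[0,0,0]},{"dp":[0.0373,-0.0297,0],"dr":[0,0,0]},{"dp":[0.0373,-0.0297,0],"dr":[0,0,0]},{"dp":[0,0,0.05],"dr":[0,0,0]},{"dp":[0,0,0.05],"dr":[0,0,0]}]'
python3 - <<'E'
from h import *
st()
cv2.imwrite("pics/d.png",np.hstack([crop("top",190,128,90,95,4),crop("scene",200,130,90,95,4)]))
E
```

```text
time_s: 2.3
tcp_pos: [0.6225, 0.0693, 0.2004]
tcp_rot: [0.0, 0.995, 0.101, 0.003]
wrist_force: [0.5, -0.4, -0.6]
opening: -0.001
grip_force: 0.0
t 2.3 stand mm [ -7.8 -68.5 200.4] phi 0.203 zdir [ 0.006 -0.    -1.   ] F [ 0.5 -0.4 -0.6] open -0.001 grip 0.0
```

View pics/d.png

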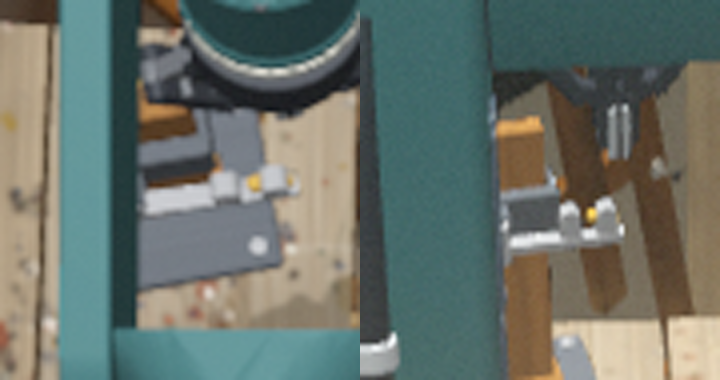

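The fingers hang above and behind the free tip, at about (620,155) in the crop. I'll descend behind the arm.

```bash
python3 -m crank '[{"dp":[0,0,0.01],"dr":[0,0,0]},{"dp":[0,0,0.01],"dr":[0,0,0]},{"dp":[0,0,0.01],"dr":[0,0,0]}]'|grep -E "pos|force"
python3 -m crank '[{"dp":[0,0,0.01],"dr":[0,0,0]},{"dp":[0,0,0.01],"dr":[0,0,0]},{"dp":[0,0,0],"dr":[0,0,0]}]'|grep -E "pos|force"
python3 -m crank '[{"dp":[-0.004,0,0],"dr":[0,0,0]},{"dp":[-0.004,0,0],"dr":[0,0,0]},{"dp":[-0.004,0,0],"dr":[0,0,0]}]'|grep -E "pos|force"
python3 -m crank '[{"dp":[-0.004,0,0],"dr":[0,0,0]},{"dp":[-0.004,0,0],"dr":[0,0,0]},{"dp":[0,0,0],"dr":[0,0,0]}]'|grep -E "pos|force"
python3 -c "
from h import *
st()"
```

```text
tcp_pos: [0.6229, 0.0672, 0.1748]
wrist_force: [-0.7, 0.2, 0.7]
grip_force: 0.0
tcp_pos: [0.6192, 0.0674, 0.1482]
wrist_force: [0.1, 0.7, -0.8]
grip_force: 0.0
tcp_pos: [0.6081, 0.0651, 0.1506]
wrist_force: [0.5, -0.1, 0.4]
grip_force: 0.0
tcp_pos: [0.5999, 0.0635, 0.1502]
wrist_force: [-0.1, 0.1, -0.2]
grip_force: 0.0
t 3.6 stand mm [-31.1 -69.7 150.2] phi 0.2 zdir [ 0. -0. -1.] F [-0.1  0.1 -0.2] open -0.004 grip 0.0
```

Run:
```python
from h import *
cv2.imwrite("pics/e.png",np.hstack([crop("top",190,128,90,95,4),crop("scene",200,130,90,95,4)]))
```

```text
(no output)
```

View pics/e.png

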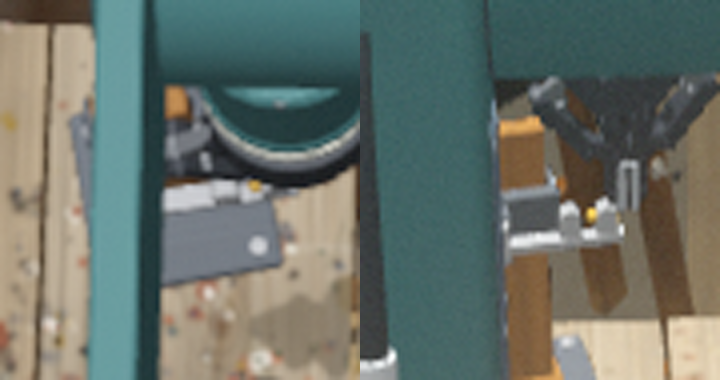

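Run:
```python
from h import *
def W(x,y,z):
    c,n=np.cos(PSI),np.sin(PSI);return [C[0]+c*x-n*y,C[1]+n*x+c*y,z]
f=lambda p:(proj("scene",p)-[200,130])*4+[360,0]
print('tcp',f(tcp()[1]));
for z in(.148,.157,.166):print('tip under',f(W(-.034,-.069,z)),'tip front',f(W(-.04,-.069,z)))
for z in(.177,.186):print('hump centre 70',f(W(-.034,-.055,z)),'inner47',f(W(-.034,-.032,z)))
```

```text
tcp [627.13525835 230.34554362]
tip under [627.23870455 235.64917319] tip front [629.26344981 240.25030953]
tip under [627.04105421 224.29228188] tip front [629.07229871 228.87132624]
tip under [626.84200436 212.85497571] tip front [628.87978953 217.41149842]
hump centre 70 [606.0857493  201.46147601] inner47 [572.2048009  205.91464628]
hump centre 70 [605.80977367 189.82798359] inner47 [571.80631886 194.25745381]
```

```bash
python3 -m crank '[{"dp":[0.013,0,0],"dr":[0,0,0]},{"dp":[0.013,0,0],"dr":[0,0,0]},{"dp":[0,-0.007,0],"dr":[0,0,0]},{"dp":[0,-0.006,0],"dr":[0,0,0]},{"dp":[0,0,0],"dr":[0,0,0]}]'|grep -E "pos|force"
python3 -m crank '[{"dp":[-0.004,0,0],"dr":[0,0,0]},{"dp":[-0.004,0,0],"dr":[0,0,0]},{"dp":[0,0,0],"dr":[0,0,0]}]'|grep -E "pos|force"
python3 -m crank '[{"dp":[-0.003,0,0],"dr":[0,0,0]},{"dp":[-0.003,0,0],"dr":[0,0,0]},{"dp":[0,0,0],"dr":[0,0,0]}]'|grep -E "pos|force"
python3 -m crank '[{"dp":[-0.003,0,0],"dr":[0,0,0]},{"dp":[-0.003,0,0],"dr":[0,0,0]},{"dp":[0,0,0],"dr":[0,0,0]}]'|grep -E "pos|force"
python3 -c "
from h import *
st()"
```

```text
tcp_pos: [0.6235, 0.0812, 0.1507]
wrist_force: [0.8, -3.1, 2.1]
grip_force: 0.0
tcp_pos: [0.6144, 0.0795, 0.1506]
wrist_force: [-2.0, -4.0, 4.4]
grip_force: 0.0
tcp_pos: [0.6094, 0.0789, 0.15]
wrist_force: [1.3, -1.6, 2.2]
grip_force: 2.0
tcp_pos: [0.604, 0.0778, 0.1499]
wrist_force: [4.1, -1.3, 2.0]
grip_force: 2.0
t 5.1 stand mm [-24.2 -56.5 149.9] phi 0.2 zdir [ 0.001  0.    -1.   ] F [ 4.1 -1.3  2. ] open -0.002 grip 2.0
```

```bash
python3 -m crank '[{"dp":[0.003,0,-0.006],"dr":[0,0,0]},{"dp":[0.0,0,-0.006],"dr":[0,0,0]},{"dp":[0,0,0],"dr":[0,0,0]}]'|grep -E "pos|force"
python3 -m crank '[{"dp":[-0.003,0,0],"dr":[0,0,0]},{"dp":[-0.003,0,0],"dr":[0,0,0]},{"dp":[0,0,0],"dr":[0,0,0]}]'|grep -E "pos|force"
python3 -m crank '[{"dp":[-0.003,0,0],"dr":[0,0,0]},{"dp":[-0.003,0,0],"dr":[0,0,0]},{"dp":[0,0,0],"dr":[0,0,0]}]'|grep -E "pos|force"
python3 -c "
from h import *
st()"
```

```text
tcp_pos: [0.6065, 0.0787, 0.1627]
wrist_force: [0.4, -0.2, 0.9]
grip_force: 0.0
tcp_pos: [0.6, 0.0769, 0.1616]
wrist_force: [0.4, -1.0, -0.2]
grip_force: 0.0
tcp_pos: [0.5944, 0.0757, 0.1619]
wrist_force: [-0.5, 0.3, 0.4]
grip_force: 0.0
t 6.0 stand mm [-34.1 -56.7 161.9] phi 0.2 zdir [-0. -0. -1.] F [-0.5  0.3  0.4] open -0.002 grip 0.0
```

Run:
```python
from h import *
print((proj("scene",tcp()[1])-[240,150])*12,(proj("top",tcp()[1])-[225,150])*8+[540,0])
cv2.imwrite("pics/f.png",np.hstack([crop("scene",240,150,45,48,12),crop("top",225,150,32,72,8)[:576]]))
```

```text
[267.14617854 421.53766449] [804.41972336 183.19790856]
```

View pics/f.png

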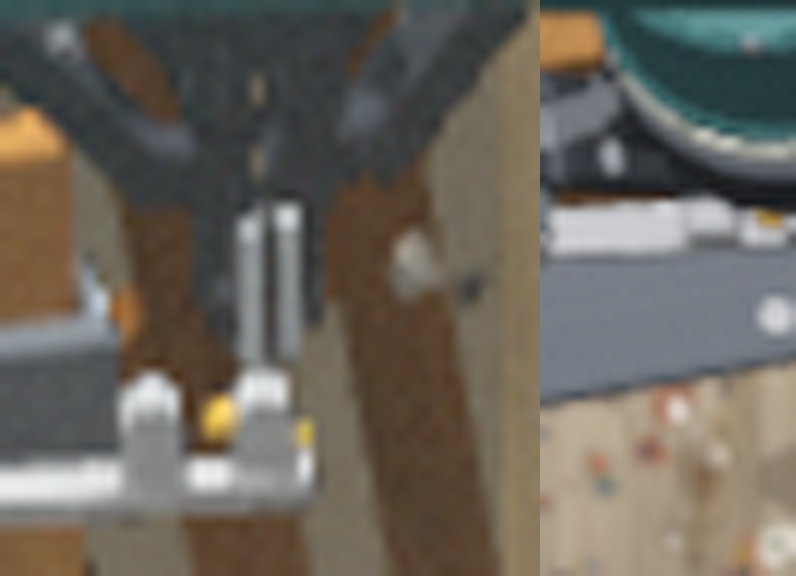

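The finger pads end about 17 mm above the reported TCP, so they passed over the low tip. The spread links can also meet the post. I'll back out, turn the tool 90° and go lower.

```bash
python3 -m crank '[{"dp":[0,0,-0.04],"dr":[0,0,0]},{"dp":[0.015,0.005,0],"dr":[0,0,-0.142]},{"dp":[0.015,0.005,0],"dr":[0,0,-0.142]},{"dp":[0,0,0],"dr":[0,0,-0.142]},{"dp":[0,0,0],"dr":[0,0,-0.142]}]' |grep -E "pos|force"
python3 -m crank '[{"dp":[0,0,0],"dr":[0,0,-0.142]},{"dp":[0,0,0],"dr":[0,0,-0.142]},{"dp":[0,0,0],"dr":[0,0,-0.142]},{"dp":[0,0,0],"dr":[0,0,-0.142]},{"dp":[0,0,0],"dr":[0,0,-0.142]}]' |grep -E "pos|force"
python3 -m crank '[{"dp":[0,0,0],"dr":[0,0,-0.142]},{"dp":[0,0,0],"dr":[0,0,-0.142]},{"dp":[0,0,0],"dr":[0,0,0]},{"dp":[0,0,0],"dr":[0,0,0]}]' |grep -E "pos|force"
python3 -c "
from h import *
st()"
```

```text
tcp_pos: [0.6268, 0.0741, 0.2016]
wrist_force: [0.1, -0.3, -0.4]
grip_force: 0.0
tcp_pos: [0.6264, 0.0741, 0.2018]
wrist_force: [-0.2, 0.4, 0.2]
grip_force: 0.0
tcp_pos: [0.6264, 0.0741, 0.2018]
wrist_force: [-0.2, 0.3, 0.1]
grip_force: 0.0
t 7.5 stand mm [ -3.  -64.6 201.8] phi 1.759 zdir [-0. -0. -1.] F [-0.2  0.3  0.1] open -0.001 grip 0.0
```

```bash
python3 -m crank '[{"dp":[0,0,0.013],"dr":[0,0,0]},{"dp":[0,0,0.013],"dr":[0,0,0]},{"dp":[0,0,0.01],"dr":[0,0,0]}]'|grep -E "pos|wrist"
python3 -m crank '[{"dp":[0,0,0.008],"dr":[0,0,0]},{"dp":[0,0,0.008],"dr":[0,0,0]},{"dp":[0,0,0.008],"dr":[0,0,0]}]'|grep -E "pos|wrist"
python3 -m crank '[{"dp":[0,0,0.007],"dr":[0,0,0]},{"dp":[0,0,0],"dr":[0,0,0]}]'|grep -E "pos|wrist"
python3 -m crank '[{"dp":[0,-0.004,0],"dr":[0,0,0]},{"dp":[0,-0.003,0],"dr":[0,0,0]},{"dp":[0,0,0],"dr":[0,0,0]}]'|grep -E "pos|wrist"
python3 -m crank '[{"dp":[0,-0.004,0],"dr":[0,0,0]},{"dp":[0,-0.003,0],"dr":[0,0,0]},{"dp":[0,0,0],"dr":[0,0,0]}]'|grep -E "pos|wrist"
python3 -c "
from h import *
st()"
```

```text
tcp_pos: [0.6255, 0.0741, 0.1633]
wrist_force: [-0.5, -0.4, -0.1]
tcp_pos: [0.6263, 0.0741, 0.1411]
wrist_force: [-0.5, 0.4, 0.3]
tcp_pos: [0.6256, 0.0741, 0.1334]
wrist_force: [0.2, 0.3, -1.5]
tcp_pos: [0.6194, 0.0727, 0.1357]
wrist_force: [0.8, 0.2, 0.6]
tcp_pos: [0.6122, 0.0714, 0.1351]
wrist_force: [-0.9, -0.1, 0.5]
t 8.9 stand mm [-17.4 -64.4 135.1] phi 1.762 zdir [ 0. -0. -1.] F [-0.9 -0.1  0.5] open 0.001 grip 0.0
```

```bash
for i in 1 2 3 4; do python3 -m crank '[{"dp":[0,-0.003,0],"dr":[0,0,0]},{"dp":[0,-0.003,0],"dr":[0,0,0]},{"dp":[0,0,0],"dr":[0,0,0]}]'|grep -E "pos|wrist"; done
python3 -c "
from h import *
st()"
```

```text
tcp_pos: [0.607, 0.0704, 0.135]
wrist_force: [1.6, 0.7, -1.4]
tcp_pos: [0.6008, 0.0696, 0.135]
wrist_force: [2.9, 2.4, -1.1]
tcp_pos: [0.5946, 0.068, 0.1351]
wrist_force: [2.4, 1.9, -0.8]
tcp_pos: [0.5887, 0.0667, 0.1351]
wrist_force: [2.6, 1.7, -0.6]
t 10.1 stand mm [-41.4 -64.3 135.1] phi 1.762 zdir [-0. -0. -1.] F [ 2.6  1.7 -0.6] open -0.003 grip 1.4
```

```bash
python3 -m crank '[{"dp":[0.0033,-0.0052,0],"dr":[0,0,0]},{"dp":[0.0033,-0.0052,0],"dr":[0,0,0]},{"dp":[0.0033,-0.0052,0],"dr":[0,0,0]},{"dp":[0,0,0],"dr":[0,0,0]}]'|grep -E "pos|wrist"
python3 -m crank '[{"dp":[0.0026,-0.0055,0],"dr":[0,0,0]},{"dp":[0.0026,-0.0055,0],"dr":[0,0,0]},{"dp":[0.0026,-0.0055,0],"dr":[0,0,0]},{"dp":[0,0,0],"dr":[0,0,0]}]'|grep -E "pos|wrist"
python3 -m crank '[{"dp":[0.0039,-0.0047,0],"dr":[0,0,0]},{"dp":[0.0039,-0.0047,0],"dr":[0,0,0]},{"dp":[0.0039,-0.0047,0],"dr":[0,0,0]},{"dp":[0,0,0],"dr":[0,0,0]}]'|grep -E "pos|wrist"
python3 -c "
from h import *
st()"
```

```text
tcp_pos: [0.5705, 0.0722, 0.135]
wrist_force: [2.1, -2.3, 0.6]
tcp_pos: [0.5533, 0.079, 0.135]
wrist_force: [1.5, 0.2, 0.4]
tcp_pos: [0.5369, 0.0874, 0.1347]
wrist_force: [1.5, -0.1, 0.9]
t 11.3 stand mm [-88.  -33.7 134.7] phi 1.762 zdir [-0.001 -0.    -1.   ] F [ 1.5 -0.1  0.9] open 0.0 grip 0.8
```

Run:
```python
from h import *
cv2.imwrite("pics/g.png",np.hstack([crop("top",195,140,90,95,4),crop("scene",200,140,90,95,4)]))
```

```text
(no output)
```

View pics/g.png

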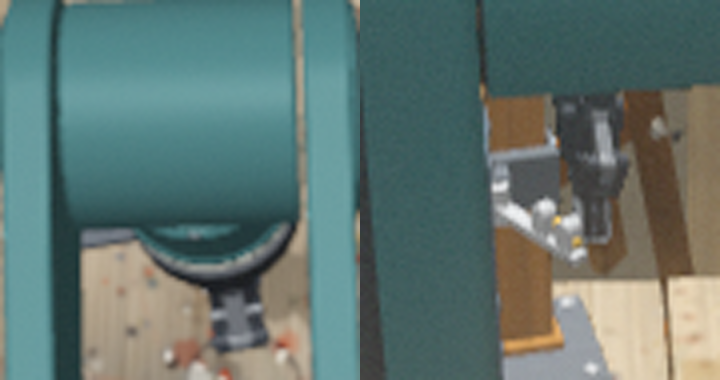

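The hook has swung to about 60° with the finger (595,235 in the crop) behind it. I'll continue to the stop.

```bash
python3 -m crank '[{"dp":[0.0049,-0.0035,0],"dr":[0,0,0]},{"dp":[0.0049,-0.0035,0],"dr":[0,0,0]},{"dp":[0.0049,-0.0035,0],"dr":[0,0,0]},{"dp":[0,0,0],"dr":[0,0,0]}]'|grep -E "pos|wrist"
python3 -m crank '[{"dp":[0.004,-0.0018,0],"dr":[0,0,0]},{"dp":[0.004,-0.0016,0],"dr":[0,0,0]},{"dp":[0.004,-0.001,0],"dr":[0,0,0]},{"dp":[0,0,0],"dr":[0,0,0]}]'|grep -E "pos|wrist"
for i in 1 2 3; do python3 -m crank '[{"dp":[0.0015,0,0],"dr":[0,0,0]},{"dp":[0,0,0],"dr":[0,0,0]}]'|grep -E "pos|wrist"; done
python3 -c "
from h import *
st()"
```

```text
tcp_pos: [0.524, 0.1, 0.1348]
wrist_force: [2.3, -1.6, -0.8]
tcp_pos: [0.5178, 0.1109, 0.1348]
wrist_force: [2.0, -1.2, -0.4]
tcp_pos: [0.5175, 0.1118, 0.1348]
wrist_force: [1.3, -2.3, -0.4]
tcp_pos: [0.5171, 0.1131, 0.1347]
wrist_force: [-0.5, -3.7, 1.2]
tcp_pos: [0.5167, 0.1147, 0.1347]
wrist_force: [-1.3, -5.0, 0.2]
t 12.8 stand mm [-102.4   -3.   134.7] phi 1.762 zdir [-0.002 -0.001 -1.   ] F [-1.3 -5.   0.2] open -0.002 grip 1.9
```

```bash
for i in 1 2 3 4; do python3 -m crank '[{"dp":[0.001,0,0],"dr":[0,0,0]},{"dp":[0,0,0],"dr":[0,0,0]}]'|grep -E "pos|wrist"; done
python3 -c "
from h import *
st()"
```

```text
tcp_pos: [0.5167, 0.1157, 0.1347]
wrist_force: [-2.1, -3.9, 0.9]
tcp_pos: [0.5165, 0.1167, 0.1347]
wrist_force: [-1.5, -4.1, 1.2]
tcp_pos: [0.5163, 0.1176, 0.1347]
wrist_force: [-2.9, -4.7, 1.4]
tcp_pos: [0.5163, 0.1176, 0.1347]
wrist_force: [-2.1, -6.9, 0.7]
t 13.6 stand mm [-1.022e+02 -1.000e-01  1.347e+02] phi 1.761 zdir [-0.001 -0.003 -1.   ] F [-2.1 -6.9  0.7] open -0.003 grip 3.3
```

```bash
for i in 1 2; do python3 -m crank '[{"dp":[0.001,0,0],"dr":[0,0,0]},{"dp":[0,0,0],"dr":[0,0,0]}]'|grep -E "pos|wrist"; done
python3 -m crank '[{"dp":[-0.006,0,0],"dr":[0,0,0]},{"dp":[-0.02,-0.01,-0.02],"dr":[0,0,0]},{"dp":[0,-0.02,-0.04],"dr":[0,0,0]},{"dp":[0,-0.02,-0.04],"dr":[0,0,0]},{"dp":[0,0,-0.04],"dr":[0,0,0]}]'|grep -E "pos|wrist"
python3 -c "
from h import *
st()"
```

```text
tcp_pos: [0.5163, 0.1177, 0.1347]
wrist_force: [-1.1, -9.0, 1.6]
tcp_pos: [0.5163, 0.1177, 0.1347]
wrist_force: [-1.1, -12.0, 0.8]
tcp_pos: [0.4706, 0.0869, 0.2767]
wrist_force: [1.1, -0.7, 0.2]
t 14.5 stand mm [-153.1  -21.1  276.7] phi 1.763 zdir [ 0.001  0.003 -1.   ] F [ 1.1 -0.7  0.2] open 0.001 grip 0.0
```

```bash
python3 -m crank '[{"dp":[-0.0445,-0.0115,0],"dr":[0,0,0]},{"dp":[-0.0445,-0.0115,0],"dr":[0,0,0]},{"dp":[-0.0445,-0.0115,0],"dr":[0,0,0]},{"dp":[-0.0445,-0.0115,0],"dr":[0,0,0]},{"dp":[-0.0445,-0.0115,0],"dr":[0,0,0]}]' 0.65 |grep -E "pos|wrist"
python3 -m crank '[{"dp":[0,0,0],"dr":[0,0,0.131]},{"dp":[0,0,0],"dr":[0,0,0.131]},{"dp":[0,0,0],"dr":[0,0,0.131]},{"dp":[0,0,0],"dr":[0,0,0]},{"dp":[0,0,0],"dr":[0,0,0]}]'|grep -E "pos|wrist|opening"
python3 - <<'E'
from h import *
st()
print((proj("top",tcp()[1])-[190,128])*4, proj("scene",tcp()[1]))
cv2.imwrite("pics/hk.png",crop("top",200,138,75,95,6))
E
```

```text
tcp_pos: [0.4586, -0.1441, 0.2752]
wrist_force: [0.2, 0.4, -0.2]
tcp_pos: [0.4585, -0.143, 0.2749]
wrist_force: [0.4, -0.2, -0.8]
opening: 0.647
t 15.5 stand mm [-210.7 -244.   274.9] phi 1.373 zdir [ 0.001  0.001 -1.   ] F [ 0.4 -0.2 -0.8] open 0.647 grip 0.0
[750.6976428  444.52325867] [355.05708544 172.15863637]
```

View pics/hk.png

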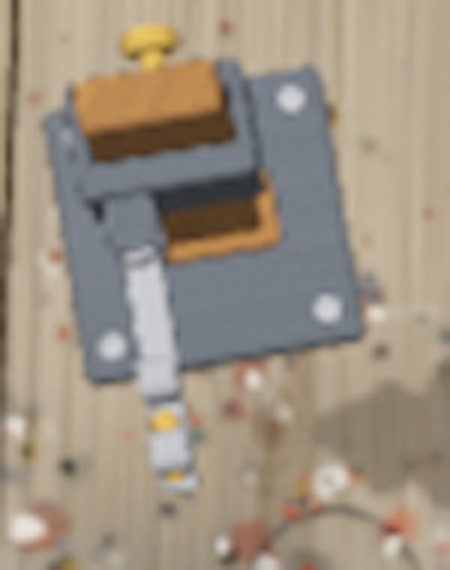

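The hook is fully out, pointing to the stand's -x: inner hump ends at about (160,397), plunger at (163,420) and tip at (180,490). I'll check those against the model.

Run:
```python
from h import *
np.set_printoptions(precision=1,suppress=True)
def W(x,y,z):
    c,n=np.cos(PSI),np.sin(PSI);return [C[0]+c*x-n*y,C[1]+n*x+c*y,z]
f=lambda p:(proj("top",p)-[200,138])*6
for nm,x,z in[('slot centre top',-.094,.177),('slot floor',-.094,.156),('inner wall top',-.0887,.177),('tip low',-.118,.148),('tip mid',-.118,.160),('hinge',-.034,.170),('plunger',-.0957,.168)]:
    print(nm,f(W(x,.015,z)))
for nm,(x,y),z in[('base FR',(-.055,-.055),.014),('base FL',(-.055,.055),.014),('BR',(.055,-.055),.014)]:print(nm,f(W(x,y,z)))
```

```text
slot centre top [162.7 414.6]
slot floor [168.8 422.6]
inner wall top [160.1 398.9]
tip low [182.7 495.1]
tip mid [179.5 491.5]
hinge [135.2 241.3]
plunger [166.2 423.1]
base FR [366.5 338.1]
base FL [ 84.1 387.6]
BR [317.9  63. ]
```

```bash
python3 -m crank '[{"dp":[0,-0.001,0.03],"dr":[0,0,0]},{"dp":[0,0,0.03],"dr":[0,0,0]},{"dp":[0,0,0.03],"dr":[0,0,0]},{"dp":[0,0,0.025],"dr":[0,0,0]},{"dp":[0,0,0.019],"dr":[0,0,0]}]' |grep -E "pos|wrist"
python3 -m crank '[{"dp":[0,0,0],"dr":[0,0,0]},{"dp":[0,0,0],"dr":[0,0,0]},{"dp":[0,0,0],"dr":[0,0,0]},{"dp":[0,0,0],"dr":[0,0,0]},{"dp":[0,0,0],"dr":[0,0,0]}]' 0.15 |grep -E "pos|wrist|opening|grip"
python3 -m crank '[{"dp":[0,0,0],"dr":[0,0,0]},{"dp":[0,0,0],"dr":[0,0,0]}]' 0 |grep -E "pos|wrist|opening|grip"
python3 -c "
from h import *
st()"
```

```text
tcp_pos: [0.4565, -0.1426, 0.1389]
wrist_force: [0.9, -0.3, -0.4]
tcp_pos: [0.4578, -0.1438, 0.1423]
wrist_force: [0.3, -0.5, 1.9]
opening: 0.212
grip_force: 61.0
tcp_pos: [0.4578, -0.1438, 0.1423]
wrist_force: [-0.7, 0.2, 5.2]
opening: 0.216
grip_force: 61.4
t 16.75 stand mm [-211.5 -244.6  142.3] phi 1.369 zdir [ 0.002 -0.001 -1.   ] F [-0.7  0.2  5.2] open 0.216 grip 61.4
```

```bash
python3 -m crank '[{"dp":[0,0,-0.02],"dr":[0,0,0]},{"dp":[0,0,-0.027],"dr":[0,0,0]},{"dp":[0,0,-0.027],"dr":[0,0,-0.1]},{"dp":[0,0,0],"dr":[0,0,-0.1]},{"dp":[0,0,0],"dr":[0,0,-0.1]}]' |grep -E "pos|wrist"
python3 -m crank '[{"dp":[0,0,0],"dr":[0,0,-0.1]},{"dp":[0.0325,0.0058,0],"dr":[0,0,0]},{"dp":[0.0325,0.0058,0],"dr":[0,0,0]},{"dp":[0.0325,0.0058,0],"dr":[0,0,0]},{"dp":[0.0325,0.0058,0],"dr":[0,0,0]}]' |grep -E "pos|wrist|opening|grip"
python3 -m crank '[{"dp":[0.0325,0.0058,0],"dr":[0,0,0]},{"dp":[0.0325,0.0058,0],"dr":[0,0,0]},{"dp":[0.0325,0.0058,0],"dr":[0,0,0]},{"dp":[0.0325,0.0058,0],"dr":[0,0,0]},{"dp":[0,0,0],"dr":[0,0,0]}]' |grep -E "pos|wrist|opening|grip"
python3 -m crank '[{"dp":[0,0,0],"dr":[0,0,0]},{"dp":[0,0,0],"dr":[0,0,0]}]' >/dev/null
python3 - <<'E'
from h import *
st();np.set_printoptions(precision=4,suppress=True)
im=get_image("top")[:,:,::-1];cv2.imwrite("pics/hang.png",im)
E
```

```text
tcp_pos: [0.4573, -0.1436, 0.2155]
wrist_force: [-0.3, 0.3, -1.6]
tcp_pos: [0.4536, -0.0103, 0.214]
wrist_force: [0.5, 0.4, -1.5]
opening: 0.212
grip_force: 60.6
tcp_pos: [0.4505, 0.1239, 0.2139]
wrist_force: [-0.0, -0.4, -1.9]
opening: 0.211
grip_force: 60.6
t 18.45 stand mm [-165.6   15.   214.3] phi 1.768 zdir [-0.001 -0.001 -1.   ] F [ 0.1 -0.4 -1.1] open 0.211 grip 60.6
```

```bash
for i in 1 2 ; do python3 -m crank '[{"dp":[0,0.009,0],"dr":[0,0,0]},{"dp":[0,0.009,0],"dr":[0,0,0]},{"dp":[0,0.009,0],"dr":[0,0,0]},{"dp":[0,0.009,0],"dr":[0,0,0]}]'|grep -E "pos|wrist"; done
python3 -m crank '[{"dp":[0,0,0],"dr":[0,0,0]},{"dp":[0,0,0],"dr":[0,0,0]}]' >/dev/null
for i in 1 2 3; do python3 -m crank '[{"dp":[0,0,0.0025],"dr":[0,0,0]},{"dp":[0,0,0.0025],"dr":[0,0,0]},{"dp":[0,0,0],"dr":[0,0,0]}]'|grep -E "pos|wrist"; done
python3 - <<'E'
from h import *
st()
E
```

```text
tcp_pos: [0.4878, 0.1275, 0.2148]
wrist_force: [-0.3, -0.3, -1.5]
tcp_pos: [0.5228, 0.1349, 0.2148]
wrist_force: [-0.2, -0.1, -2.4]
tcp_pos: [0.5214, 0.1347, 0.2093]
wrist_force: [-0.1, 0.3, -1.4]
tcp_pos: [0.5217, 0.1347, 0.2043]
wrist_force: [0.1, 0.3, -1.3]
tcp_pos: [0.5226, 0.1348, 0.2006]
wrist_force: [1.1, 0.1, 0.1]
t 20.4 stand mm [-92.6  15.5 200.6] phi 1.769 zdir [ 0.002  0.    -1.   ] F [1.1 0.1 0.1] open 0.213 grip 60.8
```

```bash
for i in 1 2 3 4; do python3 -m crank '[{"dp":[0,0,0.0015],"dr":[0,0,0]},{"dp":[0,0,0],"dr":[0,0,0]}]'|grep -E "pos|wrist"; done
python3 - <<'E'
from h import *
st()
E
```

```text
tcp_pos: [0.5233, 0.1349, 0.1999]
wrist_force: [1.8, 0.2, 3.3]
tcp_pos: [0.5235, 0.1349, 0.1985]
wrist_force: [2.6, 0.8, 3.0]
tcp_pos: [0.5223, 0.1347, 0.1948]
wrist_force: [4.3, 0.9, -0.2]
tcp_pos: [0.5217, 0.1347, 0.1924]
wrist_force: [4.0, 1.0, -2.6]
t 21.2 stand mm [-93.6  15.6 192.4] phi 1.769 zdir [-0.002 -0.    -1.   ] F [ 4.   1.  -2.6] open 0.216 grip 60.5
```

```bash
for i in 1 2 3 4; do python3 -m crank '[{"dp":[0,0,0.0015],"dr":[0,0,0]},{"dp":[0,0,0],"dr":[0,0,0]}]'|grep -E "pos|wrist"; done
python3 - <<'E'
from h import *
st()
E
```

```text
tcp_pos: [0.5215, 0.1347, 0.1911]
wrist_force: [3.7, 1.0, -4.3]
tcp_pos: [0.5216, 0.1347, 0.19]
wrist_force: [3.1, 0.5, -5.2]
tcp_pos: [0.5214, 0.1346, 0.1885]
wrist_force: [3.4, 0.5, -4.9]
tcp_pos: [0.5212, 0.1346, 0.1865]
wrist_force: [4.0, 0.5, -7.5]
t 22.0 stand mm [-94.1  15.6 186.5] phi 1.769 zdir [-0.003 -0.001 -1.   ] F [ 4.   0.5 -7.5] open 0.211 grip 59.9
```

```bash
for i in 1 2 3 4; do python3 -m crank '[{"dp":[0,0,0.0015],"dr":[0,0,0]},{"dp":[0,0,0],"dr":[0,0,0]}]'|grep -E "pos|wrist"; done
python3 - <<'E'
from h import *
st()
E
```

```text
tcp_pos: [0.5214, 0.1346, 0.1862]
wrist_force: [0.7, -0.1, -5.4]
tcp_pos: [0.5216, 0.1347, 0.1854]
wrist_force: [-0.2, 0.2, -1.8]
tcp_pos: [0.522, 0.1347, 0.1847]
wrist_force: [-0.8, 0.1, 2.7]
tcp_pos: [0.5221, 0.1347, 0.1844]
wrist_force: [-2.1, -1.4, 6.9]
t 22.8 stand mm [-93.1  15.6 184.4] phi 1.769 zdir [ 0.002  0.    -1.   ] F [-2.1 -1.4  6.9] open 0.214 grip 61.7
```

The bar is past the plunger and on the slot floor. I'll relieve the force, release and retreat upward.

```bash
python3 -m crank '[{"dp":[0,0,-0.0015],"dr":[0,0,0]},{"dp":[0,0,0],"dr":[0,0,0]}]'|grep -E "pos|wrist"
python3 -m crank '[{"dp":[0,0,0],"dr":[0,0,0]},{"dp":[0,0,0],"dr":[0,0,0]},{"dp":[0,0,0],"dr":[0,0,0]},{"dp":[0,0,0],"dr":[0,0,0]},{"dp":[0,0,0],"dr":[0,0,0]}]' 0.55|grep -E "pos|wrist|open|grip"
python3 -m crank '[{"dp":[0,0,-0.005],"dr":[0,0,0]},{"dp":[0,0,-0.015],"dr":[0,0,0]},{"dp":[0,0,-0.03],"dr":[0,0,0]},{"dp":[0,0,-0.04],"dr":[0,0,0]},{"dp":[0,0,-0.04],"dr":[0,0,0]}]'|grep -E "pos|wrist"
python3 -m crank '[{"dp":[-0.04,-0.02,0],"dr":[0,0,0]},{"dp":[-0.04,-0.02,0],"dr":[0,0,0]},{"dp":[-0.04,-0.02,0],"dr":[0,0,0]},{"dp":[-0.04,-0.02,0],"dr":[0,0,0]},{"dp":[-0.04,-0.02,0],"dr":[0,0,0]}]'|grep -E "pos|wrist"
python3 -m crank '[{"dp":[-0.04,-0.02,0],"dr":[0,0,0]},{"dp":[-0.04,-0.02,0],"dr":[0,0,0]},{"dp":[0,0,0],"dr":[0,0,0]}]'|grep -E "pos|time"
python3 - <<'E'
from h import *
cv2.imwrite("pics/z.png",np.hstack([crop("top",200,138,65,95,6),crop("scene",215,155,65,95,6)]))
E
```

```text
tcp_pos: [0.5221, 0.1347, 0.1845]
wrist_force: [-2.1, -0.9, 5.7]
tcp_pos: [0.5219, 0.1347, 0.1831]
wrist_force: [-0.1, 0.4, 0.3]
opening: 0.553
grip_force: 0.0
tcp_pos: [0.5217, 0.1347, 0.316]
wrist_force: [1.5, 0.1, 0.8]
tcp_pos: [0.4627, -0.0825, 0.3153]
wrist_force: [1.0, -1.0, -0.2]
time_s: 24.8
tcp_pos: [0.4384, -0.172, 0.3147]
```

View pics/z.png

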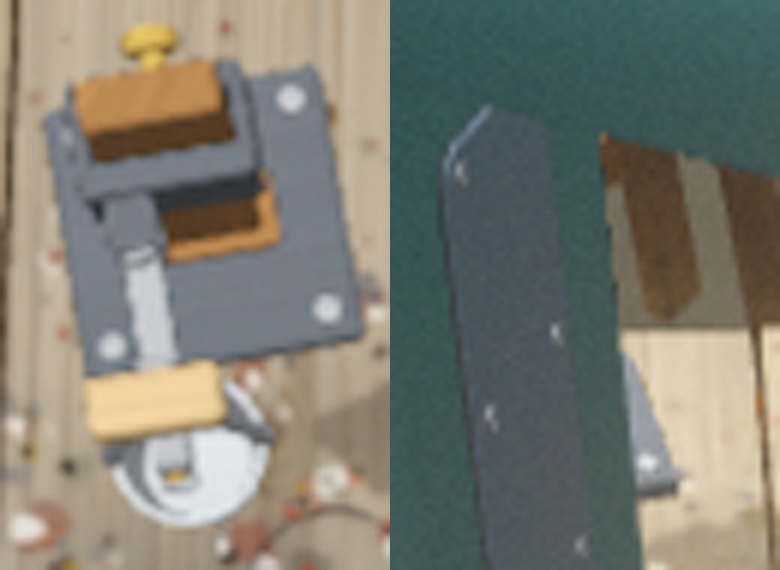

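The pail hangs on the hook with its grip at (155,400). I'll wait 1.5 s and check the grip's position and that it is still.

```bash
python3 - <<'E'
from h import *
cv2.imwrite("pics/t1.png",get_image("top"))
E
for i in 1 2 3; do python3 -m crank '[{"dp":[0,0,0],"dr":[0,0,0]},{"dp":[0,0,0],"dr":[0,0,0]},{"dp":[0,0,0],"dr":[0,0,0]},{"dp":[0,0,0],"dr":[0,0,0]},{"dp":[0,0,0],"dr":[0,0,0]}]'>/dev/null; done
python3 - <<'E'
from h import *
a=cv2.imread("pics/t1.png").astype(int);b=get_image("top").astype(int)
print('diff',abs(a-b)[138:233,200:265].mean(),abs(a-b)[138:233,200:265].max())
im=b[138:233,200:265].astype(np.uint8);h=cv2.cvtColor(im,cv2.COLOR_RGB2HSV)
m=np.zeros(im.shape[:2],np.uint8);m[59:75,12:40]=cv2.inRange(h,(10,70,180),(28,255,255))[59:75,12:40]
v,u=np.nonzero(m);u0,v0=u.mean()+200,v.mean()+138
for z in(.205,.2145,.2235):
    p=ray("top",u0,v0,z);d=p[:2]-C;c,n=np.cos(PSI),np.sin(PSI);print(z,len(u),c*d[0]+n*d[1],-n*d[0]+c*d[1])
E
```

```text
diff 0.7027260458839406 7
0.205 227 -0.0918126848023726 0.016032945115929172
0.2145 227 -0.09323883097532082 0.015300311603208699
0.2235 227 -0.09458991682337704 0.014606237749052463
```

```bash
python3 -c "
from cell import job
print(job.close_job())"
```

```text
the job is handed in; nothing more can be done
None
```

I swung the hook out to its stop and pressed the pail's bar past the plunger to the slot floor. It hangs upright and still with the arm clear, measured forces stayed under about 14 N (limit 25 N), and I handed the job in at about 26 s, without looking again at the plunger itself or the bystanders.

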